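Arm the test jig and hold the heat sink home

TASK

Take the red key from its wooden stand, put it fully into the key switch and turn it clockwise to on; leave it there. Then bring the heat sink on the green jig bed up to the fence and the orange stop, and press it firmly down onto the bed and against the fence with one steady diagonal push, its web flat on the fence and its end touching the stop. Finish while still holding that push, and leave the spool, meter and screwdriver where they are.

Things in the scene. Friction and masses are not known exactly. Their poses are not given: they have to be found in the camera images.
- key: Red flat bow 34 (x) x 10 (y) x 40 mm (z 22 to 62) on a brass blade 12 (x) x 6 (y) x 22 mm long, its end rounded to 3 mm radius; 50 g. Starts upright, blade down, in the key stand, bow resting on it. Origin: centre of the blade's lower end; z up the key. It fits the slot either way round.
- key_stand: Wooden block 55 x 55 x 26 mm, fixed on the bench, with a slot 16 x 8 mm right through in which the key stands, the bow's underside resting on the block. Origin: centre of its underside.
- switch_box: Grey key-switch housing 100 x 100 x 30 mm, fixed on the bench, with a yellow disc on top. Origin: centre of its underside, on the lock cylinder's axis. White dot = off, green dot = on (where the cylinder's red mark points).
- slot (a point): Key slot's mouth, centre of the top of the round steel lock cylinder (50 mm across, 24 high, top 55 mm above the bench). Turns with it: x along the slot's long side to the red mark, z up. Slot 17 x 9 mm, 24 deep, chamfered 3 mm. Key fully in: bow resting on the cylinder, key origin 22 mm below this point. The blade has about 0.25 rad of play before it drives the cylinder.
- switch_rotor (a joint): Turn of the lock cylinder, rad, growing clockwise seen from above: 0 off (red mark at the white dot), stop at 1.3 = on (red mark at the green dot). It starts between 0 and 0.25, needs about 0.06 N m, and stays where it is left.
- heatsink: Workpiece on the green bed: aluminium angle, 0.2-0.33 kg. Foot 90 (x) x 60 (y) x 8 mm; upright web 8 mm thick along the foot's -y edge (y -30 to -22), full length, up to z 45; blue rib 10 mm thick (x -5 to 5) across the middle of the foot, y -22 to 16, up to z 40, can be pinched or straddled from above. Origin: centre of the foot's underside; z up.
- heatsink_back (a point): On the heat sink: lower edge of the web's outer face, mid-length (x 0, y -30 mm, z 0); this face goes flat on the fence. The opposite inner corner of foot and web, beside the rib, is where to push. Two black transistors 10 mm wide stand 4.5 mm off the web's inner face at x -38 and 38, z 14 to 38 mm.
- heatsink_end (a point): On the heat sink: lower edge of its +x end face (x 45 mm, y 0, z 0). This end goes against the stop.
- bed: Green bed of the fixed test jig, 200 x 170 mm, its top 14 mm above the bench (black base plate 240 x 210 mm under it). Origin: centre of the bed's TOP; x along the fence towards the stop, y away from the fence, z up. Fence and stop have the same axes.
- fence: Aluminium fence with a brass strip, 200 mm long, 14 mm thick, 30 mm above the bed, along the bed's -y side. Origin: middle of its inner face's lower line, at bed level (bed x 0, y -70 mm); the face looks to +y.
- stop: Orange stop block 22 x 60 x 26 mm on the bed at the +x end of the fence. Origin: middle of its inner face's lower line, at bed level (bed x 75 mm, y -40 mm); the face looks to -x. With the heat sink home its origin is at bed x 30, y -40 mm.
- spool: Bystander: blue spool, 58 mm across, 42 mm high. Origin: centre of its underside.
- meter: Bystander: yellow hand meter 75 x 140 x 34 mm, lying flat. Origin: centre of its underside.
- screwdriver: Bystander: red-handled screwdriver lying on the bench. Origin: under its middle.
There are look-alikes about, which are no part of the job. There is more than one size of the switch_box; the job needs the smallest.

How it is judged:
By the outcome, as a careful person would: the job done as asked, in the order asked, and still so for the second after the job is handed in, while the arm keeps its last pose, push and grip.
It also fails if it takes over 58 s, if anything falls off the work surface, if the arm or the gripper's body presses on something with over 40 N, if the wrist force passes 120 N, or if a joint passes its speed limit or range.

ROBOT

A 6-joint arm with a two-finger parallel gripper is mounted at the origin on the work surface. World frame = base frame: x ahead of the robot, y to its left, z up, the work surface at z = 0. Lengths are in m, angles in rad, forces in N, time in s.
With the tool pointing down it reaches from about 0.275 to 0.775 m from the base axis. Payload 14.6 kg.
Tool frame: the origin (TCP) lies between the finger pads; the fingertips stand bot.tip_reach ahead of it and the grasp point (between the pads) lies 8 mm behind it (bot.tip_reach is the distance from the TCP to the fingertips, in m); z points along the fingers, y is the line along which they close (so a half turn about z gives the same grasp; the last joint's range is limited). The gripper opens to 85 mm and grips with 20 to 120 N. Pads are 22 mm wide; open, the fingers measure 114 mm over their backs; the gripper's body (76 mm by 85 mm) begins 54 mm behind the grasp point. The pads swing forward as they close: fully open they stand 13 mm farther back than shut.
Start: joints at [1.095, 0.263, -0.048, 1.259, 0, 1.415], TCP at [0.166, 0.498, 0.242] pointing down, gripper open.
Joint ranges: [-2.65, 2.65], [-0.89, 1.7], [-1.18, 1.37], [-2.13, 2.11], [-1.35, 1.29], [-3.14, 3.14]. Speed limits (rad/s): [1.89, 1.89, 2.57, 2.79, 3.14, 3.14].

INTERFACE

Orientations are given as a unit quaternion [x, y, z, w].
In Python, from workcell import readout, imaging, bot gives the robot as it stands. The module is installed in compiled form; this text tells all that it offers.
- The arm moves only by the tool jog_arm, never from a script. Its argument "steps" is a list of rows, each an object of numbers: "hand": the opening, from 0 (shut) to 1 (fully open); "tx", "ty", "tz": the shift along the tool's x, y, z as a fraction of full scale; "roll": the turn about the tool's z as a fraction of full scale. A call has 1 to 20 rows; each row is the pose to reach, as a shift and turn from the pose commanded when the call began, along the tool's axes at that moment; what a row does not reach only later rows make up. Full scale, the value 1, is 10 cm for a shift and 2 rad for a turn. A row lasts 1/8 s, in which the tool goes at most 62.5 mm and 10.7 degrees, less where a joint would pass 70% of its speed; a pose out of reach is approached as far as the arm can. A call with a number of a shift or a turn outside -1 to 1 is refused whole. A call with a gripper value outside its range is refused whole. The fingers move at their own pace and stop on an object; "squeeze" is the grip in N (left out, the last holds). Time passes only in rows, so rows that repeat a pose let the fingers close. It gives the time, the measured TCP pose, the force, the opening and the grip force at its end, in the units of the state.
- readout.observe(): the state, without advancing time (a new reading comes with each control period).
- imaging.grab_frame(name): name is "scene" or "top" or "wrist"; returns a dict with "img" (400x640x3 uint8, red, green, blue), "depth" (400x640 float32, m along the optical axis (not along the pixel's ray), 0 where there is no reading), "fx", "fy", "cx", "cy" (pixels), "extrinsics" (4x4, takes a point from camera to world coordinates). Camera axes: x right, y up, looking along -z (the intrinsics and any distortion apply to the point x, -y, -z); pixel columns grow to the right and rows downward; lengths in m; the calibration is good to about 2 mm. A picture is of the moment at which its call begins.
- bot.close_job(): hands the job in; it is judged then, once.
Trained networks look in a picture, given as the dict that the camera call returned (one of the last four; its "shot" number tells which), for a name from the list of things; names that differ only in an ending like _2 or _b are one class to them, and where a whole thing is asked for, a point or a joint stands for the part that bears it (a point fixed in the world has none). Each returns a list of dicts, best first, with "conf" (0 to 1); they miss things now and then, are a little off and sometimes report something else, mostly with a low value. They report only what shows in the picture. A call takes as long as a camera call. They do not tell look-alikes from the thing itself.
- imaging.search_frame(target, picture): "centre" ([column, row] in pixels, amid what is visible of it).
The state is a dict: "clock": time; "joint_positions": joint angles; "joint_velocities": joint speeds; "joint_efforts": joint torques, N m; "position": TCP position; "tool_rot": TCP orientation; "wrist_force": force on the tool from outside, world axes, zero at the start; "moment": the same for the moment, N m; "gripper_width": finger opening in m; "grasp_force": force on a finger pad.
Only numpy, scipy, OpenCV 4.12 (cv2) and the standard library are available. Lean on these libraries where they do the work, as an engineer would, in place of code of your own. Each camera call takes 0.05 s, during which the arm holds its last target. There are 200 camera calls.

## Working session

There is one attempt and no reset: what is moved stays moved. The work goes in short steps, Python scripts to look and compute and a tool call to move; the robot and the scene stay as the last step left them, time stands still between calls to the robot, and variables do not carry over. Pictures are saved under pics/ and viewed, at most 10 in all, crops included, and the job is handed in when it is done.

Besides the shell and the picture viewer there is one more tool, called after "Emit:" by a JSON object that holds its "api" and its "payload". jog_arm: Moves the arm, as the interface text tells. Shift numbers are shares of 10 cm and turn numbers shares of 2 rad, none past 1 either way. Its arguments: {"type":"object","properties":{"steps":{"type":"array","items":{"type":"object","properties":{"hand":{"type":"number"},"tx":{"type":"number"},"ty":{"type":"number"},"tz":{"type":"number"},"roll":{"type":"number"}}}},"squeeze":{"type":"number"}},"required":["steps"]}

```bash
mkdir -p pics; cat > h.py <<'E'
import numpy as np, cv2
from workcell import readout, imaging, bot
from scipy.spatial.transform import Rotation as R
def grab(n,save=None):
    p=imaging.grab_frame(n)
    if save: cv2.imwrite('pics/'+save,p['img'][:,:,::-1])
    return p
def cloud(p):
    d=p['depth']; v,u=np.mgrid[:d.shape[0],:d.shape[1]]
    c=np.stack([(u-p['cx'])/p['fx']*d,-(v-p['cy'])/p['fy']*d,-d],-1)
    E=np.array(p['extrinsics']); return c@E[:3,:3].T+E[:3,3]
def at(W,c,r=2):
    c=np.round(c).astype(int); return np.median(W[c[1]-r:c[1]+r+1,c[0]-r:c[0]+r+1].reshape(-1,3),0)
E
cat > a.py <<'E'
from h import *
print({k:(np.round(v,3) if not np.isscalar(v) else v) for k,v in readout.observe().items()}, bot.tip_reach)
for n in ['top','scene']:
    p=grab(n,n+'0.png'); W=cloud(p); print(n,[k for k in p])
    for t in ['key','key_stand','switch_box','slot','heatsink','bed','fence','stop','spool','meter','screwdriver']:
        print(t,[(np.round(d['centre']).tolist(),round(d['conf'],2),np.round(at(W,d['centre']),3).tolist()) for d in imaging.search_frame(t,p)[:4]])
E
python3 a.py
```

```text
{'clock': 0.0, 'joint_positions': array([ 1.095,  0.264, -0.049,  1.259,  0.   ,  1.416]), 'joint_velocities': array([-0.001,  0.001, -0.001,  0.001,  0.001, -0.   ]), 'joint_efforts': array([-6.0000e-03, -6.3762e+01,  3.8456e+01,  1.4000e-02, -0.0000e+00,
        0.0000e+00]), 'position': array([0.165, 0.498, 0.242]), 'tool_rot': array([ 0.16 ,  0.987, -0.001, -0.   ]), 'wrist_force': array([-0.208, -0.99 , -0.714]), 'moment': array([-0.043,  0.048, -0.01 ]), 'grasp_force': 0.0, 'gripper_width': 0.08526026940519653} 0.011
top ['img', 'depth', 'fx', 'fy', 'cx', 'cy', 'extrinsics', 'shot']
key [([249.0, 246.0], 0.63, [0.423, 0.256, 0.065])]
key_stand [([256.0, 247.0], 0.78, [0.423, 0.244, 0.027])]
switch_box [([251.0, 321.0], 0.78, [0.254, 0.242, 0.079]), ([316.0, 168.0], 0.76, [0.615, 0.103, 0.052]), ([174.0, 220.0], 0.75, [0.479, 0.432, 0.078]), ([255.0, 248.0], 0.68, [0.419, 0.245, 0.039])]
slot [([242.0, 324.0], 0.61, [0.247, 0.263, 0.077]), ([170.0, 220.0], 0.57, [0.479, 0.44, 0.078]), ([314.0, 163.0], 0.53, [0.632, 0.108, 0.036])]
heatsink [([412.0, 198.0], 0.97, [0.546, -0.129,
[... 873 characters left out ...]
0], 0.92, [0.506, 0.437, 0.078]), ([349.0, 230.0], 0.63, [0.62, 0.112, 0.043]), ([364.0, 158.0], 0.23, [0.445, 0.245, 0.028])]
heatsink [([223.0, 248.0], 0.8, [0.551, -0.13, 0.039]), ([364.0, 156.0], 0.63, [0.44, 0.248, 0.028])]
bed [([232.0, 272.0], 0.74, [0.595, -0.13, 0.015]), ([179.0, 274.0], 0.31, [0.576, -0.222, 0.046])]
fence [([181.0, 272.0], 0.66, [0.574, -0.218, 0.046]), ([351.0, 227.0], 0.32, [0.622, 0.113, 0.054]), ([222.0, 251.0], 0.27, [0.552, -0.135, 0.032])]
stop [([208.0, 305.0], 0.98, [0.657, -0.192, 0.041])]
spool [([297.0, 169.0], 0.64, [0.424, 0.084, 0.043])]
meter [([331.0, 330.0], 0.73, [0.792, -0.014, 0.039])]
screwdriver [([433.0, 209.0], 0.7, [0.639, 0.304, 0.024])]
```

View pics/top0.png

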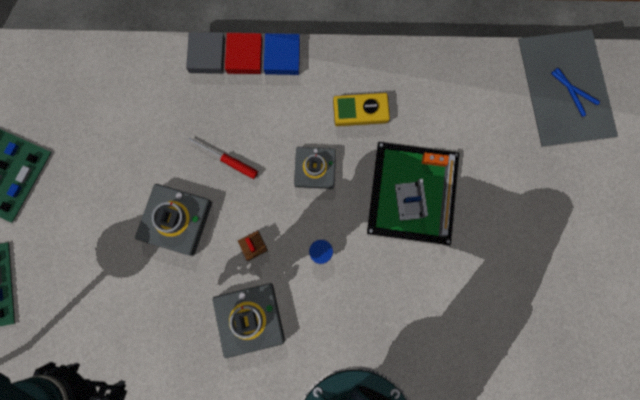

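View pics/scene0.png

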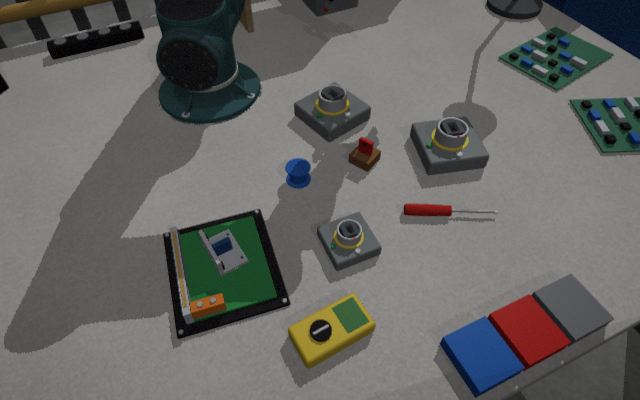

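Top view: three switch boxes: A (251,321), B (174,220), with cylinder tops about 78 mm up, and C (316,168), which is visibly smaller with its top about 55 mm up. C fits the description. The key stand with the red bow is at (253,245), the spool at (320,251), and the jig at (415,195) with the heat sink at (412,198). I'll confirm C in one crop and measure.

```bash
cat > b.py <<'E'
from h import *
T=grab('top'); S=grab('scene')
a=cv2.resize(T['img'][140:195,285:345],None,fx=6.6,fy=6.6,interpolation=2); b=cv2.resize(S['img'][205:275,310:390],None,fx=5,fy=5,interpolation=2)
H=400; a=cv2.resize(a,(390,360)); b=cv2.resize(b,(400,360))
cv2.imwrite('pics/c1.png',np.hstack([a,b])[:,:,::-1])
def ax(P):
    r=cv2.minAreaRect(P[:,:2].astype(np.float32)*1000); return np.round(r[0],1),np.round(r[1],1),round(r[2],1)
for n,p in (('top',T),('scene',S)):
    W=cloud(p); I=p['img'].astype(int); r,g,bl=I[...,0],I[...,1],I[...,2]; x,y,z=W[...,0],W[...,1],W[...,2]
    near=lambda c,d:(np.hypot(x-c[0],y-c[1])<d)
    red=(r>1.8*g)&(r>1.8*bl)
    M={'key':near((.42,.25),.06)&(z>.053)&(z<.08),'stand':near((.42,.25),.06)&(z>.015)&(z<.035),
     'box':near((.62,.105),.09)&(z>.022)&(z<.04),'cyl':near((.62,.105),.06)&(z>.048)&(z<.065),
     'mark':near((.62,.105),.06)&(z>.045)&red,
     'web':(abs(x-.55)<.08)&(abs(y+.14)<.08)&(z>.05)&(z<.065),'foot':(abs(x-.55)<.08)&(abs(y+.13)<.08)&(z>.018)&(z<.026)&(g<1.3*r),
     'bed':(abs(x-.56)<.2)&(abs(y+.13)<.15)&(z>.008)&(z<.02)&(g>1.5*r),'fence':(abs(x-.56)<.2)&(abs(y+.21)<.05)&(z>.038)&(z<.05),
     'plate':(abs(x-.56)<.2)&(abs(y+.13)<.16)&(z>.003)&(z<.03)&(I.sum(2)<110),
     'orange':(abs(x-.65)<.06)&(abs(y+.19)<.06)&(r>2*bl)&(r>1.4*g),
     'green':near((.62,.105),.09)&(g>1.3*r)&(z>.02),'white':near((.62,.105),.09)&(I.min(2)>170)&(z<.045)}
    for k,m in M.items():
        P=W[m]
        if len(P)>2: print(n,k,len(P),*ax(P),'mean',np.round(P.mean(0)*1000,1))
E
python3 b.py
```

```text
top key 70 [428.4 254.5] [32.8 10.4] 28.7 mean [428.7 254.4  66. ]
top stand 449 [428.6 255.1] [55.7 55.4] 28.1 mean [428.  253.8  26.2]
top box 1294 [626.6 106.8] [100.  101.3] 88.2 mean [623.7 106.7  30.2]
top cyl 244 [626.6 106.9] [48.6 46.3] 0.9 mean [626.3 106.7  54.5]
top web 224 [ 530.  -154.3] [117.2  59.6] 27.9 mean [ 548.  -148.2   56.9]
top foot 662 [ 536.9 -151.2] [135.1  99.6] 73.8 mean [ 543.1 -127.1   22.1]
top bed 3735 [ 567.9 -140.4] [203.5 223.7] 80.7 mean [ 568.4 -129.9   13.8]
top fence 685 [ 562.4 -193.2] [ 74.6 199.2] 85.7 mean [ 582.9 -211.8   43.5]
top plate 5012 [ 568.7 -142. ] [208.7 237. ] 83.1 mean [ 562.6 -126.3   11.9]
top orange 288 [ 656.8 -196. ] [66.  37.7] 84.7 mean [ 650.6 -191.9   32.6]
top green 17 [635.   68.8] [9.3 8.4] 43.0 mean [634.5  68.6  33. ]
scene key 104 [430.  256.1] [34.4 15.1] 29.7 mean [431.8 254.7  62.9]
scene stand 375 [429.8 255.5] [56.  57.8] 28.3 mean [438.5 249.9  25.7]
scene box 1620 [627.5 106.6] [100.4 100.9] 88.5 mean [636.2 101.8  30.9]
scene cyl 401 [627.8 107. ] [47.4 50.2] 63.3 mean [628.6 106.4  54.4]
scene web 310 [ 538.1 -168.7] [107.6  66.8] 50.5 mean [ 551.6 -146.8   57.5]
scene foot 697 [ 538.8 -149.4] [118.9 113.7] 83.4 mean [ 553.7 -122.5   23. ]
scene bed 5231 [ 572.3 -144.1] [204.9 231.6] 83.3 mean [ 581.7 -133.4   14.9]
scene fence 1138 [ 564.8 -189.5] [ 73.7 200.9] 83.3 mean [ 598.  -209.8   44.1]
scene plate 3135 [ 571.9 -143.4] [208.5 239.7] 83.2 mean [ 607.4 -143.8    9.2]
scene orange 533 [ 637.4 -195.7] [102.7  92.5] 89.7 mean [ 655.7 -193.3   35.6]
scene green 25 [634.2  68.9] [ 7.9 14.7] 64.0 mean [636.7  67.8  33.7]
```

View pics/c1.png

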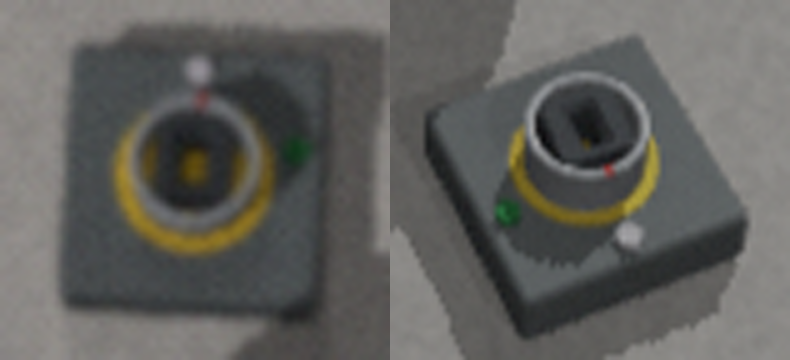

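The crop confirms box C (100 mm, cylinder top at 55 mm, with the red mark just clockwise of the white dot). Its axis is at (0.627, 0.107). The key is at (0.429, 0.255) with its x axis at 28.7°. Moving there now.

Emit:
{"api": "jog_arm", "payload": {"steps": [{"tx": -0.6,"ty": -0.27,"hand": 0.6},{"tx": -1,"ty": -0.45,"hand": 0.6}]}}

```text
invalid input
```

Emit:
{"api": "jog_arm", "payload": {"steps": [{"tx": -0.55,"ty": -0.25,"hand": 0.6},{"tx": -1,"ty": -0.45,"hand": 0.6}]}}

```text
invalid input
```

Emit:
{"api": "jog_arm", "payload": {"steps": [{"tx": -0.55,"ty": -0.25,"tz": 0.3,"roll": -0.09},{"tx": -1,"ty": -0.45,"tz": 0.6,"roll": -0.18},{"tx": -1.0,"ty": -0.45,"tz": 0.8,"roll": -0.27},{"tx": -1,"ty": -0.45,"tz": 0.9,"roll": -0.36},{"tx": -1,"ty": -0.45,"tz": 0.9,"roll": -0.41},{"tx": -1,"ty": -0.45,"tz": 0.9,"roll": -0.41}]}}

```text
invalid input
```

```bash
cat >> h.py <<'E'
def togo(t,A=None):
    s=readout.observe(); M=R.from_quat(s['tool_rot']).as_matrix(); d=M.T@(np.array(t)-s['position'])
    a=np.degrees(np.arctan2(M[1,0],M[0,0])); print('pos',np.round(s['position'],4),'A',round(a,2),'w',round(s['gripper_width'],4),'t',s['clock'],'F',np.round(s['wrist_force'],1),'j',np.round(s['joint_positions'],2))
    print('shift',np.round(d/.1,3),'tilt',np.round(M[:,2],4)); 
    if A is not None: print('roll',round(-np.radians((A-a+180)%360-180)/2,4))
E
python3 -c "
from h import *
togo((.429,.255,.042),208.7)
p=grab('wrist','w1.png');W=cloud(p);I=p['img'].astype(int);m=(I[...,0]>1.8*I[...,1])&(I[...,0]>1.8*I[...,2])&(W[...,2]>.055)&(W[...,2]<.08)
P=W[m];print(len(P),cv2.minAreaRect(P[:,:2].astype(np.float32)*1000),P.mean(0))
"
```

```text
pos [0.1656 0.4982 0.2423] A 161.62 w 0.0853 t 1.3 F [-0.1 -0.5  0.3] j [ 1.09  0.26 -0.05  1.26 -0.    1.42]
shift [-3.267 -1.477  2.003] tilt [ 0.  0. -1.]
roll -0.4109
0 ((0.0, 0.0), (0.0, 0.0), 0.0) [nan nan nan]<string>:5: RuntimeWarning: Mean of empty slice.
  ret = um.true_divide(
```

Emit:
{"api": "jog_arm", "payload": {"steps": [{"tx": -0.6,"ty": -0.27,"tz": 0,"roll": 0,"hand": 0.6},{"tx": -1,"ty": -0.45,"tz": 0,"roll": 0,"hand": 0.6}]}}

```text
clock: 1.6
position: [0.2471, 0.4229, 0.2422]
tool_rot: [0.159, 0.987, -0.0, 0.0]
wrist_force: [0.7, 0.9, -0.1]
gripper_width: 0.0522
grasp_force: 0.0
```

Emit:
{"api": "jog_arm", "payload": {"steps": [{"tx": -0.55,"ty": -0.25,"tz": 0,"roll": 0,"hand": 0.6},{"tx": -1,"ty": -0.45,"tz": 0,"roll": 0,"hand": 0.6}]}}

```text
clock: 1.85
position: [0.3282, 0.3482, 0.2424]
tool_rot: [0.16, 0.987, 0.0, 0.0]
wrist_force: [-0.1, 1.0, -0.5]
gripper_width: 0.0513
grasp_force: 0.0
```

Emit:
{"api": "jog_arm", "payload": {"steps": [{"tx": -0.55,"ty": -0.25,"tz": 0.3,"roll": -0.09,"hand": 0.6},{"tx": -1,"ty": -0.45,"tz": 0.6,"roll": -0.18,"hand": 0.6},{"tx": -1.0,"ty": -0.45,"tz": 0.8,"roll": -0.27,"hand": 0.6},{"tx": -1,"ty": -0.45,"tz": 0.9,"roll": -0.36,"hand": 0.6},{"tx": -1,"ty": -0.45,"tz": 0.9,"roll": -0.41,"hand": 0.6},{"tx": -1,"ty": -0.45,"tz": 0.9,"roll": -0.41,"hand": 0.6}]}}

```text
clock: 2.6
position: [0.4077, 0.2755, 0.1522]
tool_rot: [-0.247, 0.969, -0.0, -0.0]
wrist_force: [0.2, -1.0, -0.4]
gripper_width: 0.051
grasp_force: 0.0
```

```bash
python3 -c "
from h import *
togo((.429,.255,.042),208.7)
p=grab('wrist','w1.png');W=cloud(p);I=p['img'].astype(int);m=(I[...,0]>1.8*I[...,1])&(I[...,0]>1.8*I[...,2])&(W[...,2]>.055)&(W[...,2]<.08)
P=W[m];print(len(P),cv2.minAreaRect(P[:,:2].astype(np.float32)*1000),P.mean(0))
"
```

```text
pos [0.4077 0.2755 0.1522] A -151.45 w 0.051 t 2.6 F [ 0.2 -1.  -0.4] j [ 0.43  0.25 -0.31  1.   -0.   -0.07]
shift [-0.089 -0.281  1.102] tilt [-0.e+00 -1.e-04 -1.e+00]
roll -0.0013
878 ((353.721923828125, 262.6852111816406), (24.917194366455078, 177.32192993164062), 84.98600769042969) [0.42065907 0.25632213 0.06582013]
```

```bash
python3 -c "
from h import *
p=grab('wrist');W=cloud(p);I=p['img'].astype(int);m=(I[...,0]>1.8*I[...,1])&(I[...,0]>1.8*I[...,2])&(W[...,2]>.060)&(W[...,2]<.07)&(np.hypot(W[...,0]-.429,W[...,1]-.255)<.03)
P=W[m];print(len(P),cv2.minAreaRect(P[:,:2].astype(np.float32)*1000),P.mean(0))
togo((.429,.255,.042),208.7)
"
```

```text
787 ((425.9521789550781, 256.4687194824219), (33.578365325927734, 10.31118106842041), 27.483118057250977) [0.42488723 0.25626091 0.06610222]
pos [0.4077 0.2756 0.1524] A -151.54 w 0.0512 t 2.7 F [-0.  -0.5  0.1] j [ 0.43  0.25 -0.31  1.   -0.   -0.07]
shift [-0.089 -0.282  1.104] tilt [ 3.e-04  1.e-04 -1.e+00]
roll -0.0021
```

Emit:
{"api": "jog_arm", "payload": {"steps": [{"tx": -0.07,"ty": -0.26,"tz": 0.3,"roll": 0,"hand": 0.6},{"tx": -0.08,"ty": -0.26,"tz": 0.7,"roll": 0,"hand": 0.6},{"tx": -0.08,"ty": -0.26,"tz": 1.0,"roll": 0,"hand": 0.6},{"tx": -0.08,"ty": -0.26,"tz": 1.0,"roll": 0,"hand": 0.6}]}}

```text
clock: 3.2
position: [0.4261, 0.2561, 0.0511]
tool_rot: [-0.246, 0.969, -0.0, -0.002]
wrist_force: [-0.2, 0.6, -0.1]
gripper_width: 0.051
grasp_force: 0.0
```

Emit:
{"api": "jog_arm", "payload": {"squeeze": 60, "steps": [{"tx": 0,"ty": 0,"tz": 0.1,"roll": 0,"hand": 0.6},{"tx": 0,"ty": 0,"tz": 0.1,"roll": 0,"hand": 0.3},{"tx": 0,"ty": 0,"tz": 0.1,"roll": 0,"hand": 0},{"tx": 0,"ty": 0,"tz": 0.1,"roll": 0,"hand": 0},{"tx": 0,"ty": 0,"tz": 0.1,"roll": 0,"hand": 0},{"tx": 0,"ty": 0,"tz": 0.1,"roll": 0,"hand": 0}]}}

```text
clock: 3.95
position: [0.4275, 0.2567, 0.043]
tool_rot: [-0.247, 0.969, 0.0, 0.001]
wrist_force: [-0.5, 0.5, 4.9]
gripper_width: 0.009
grasp_force: 58.4
```

Emit:
{"api": "jog_arm", "payload": {"steps": [{"tx": 0,"ty": 0,"tz": -0.4,"roll": 0,"hand": 0},{"tx": 0,"ty": 0,"tz": -0.8,"roll": 0,"hand": 0},{"tx": -0.2,"ty": -0.5,"tz": -1,"roll": 0,"hand": 0},{"tx": -0.4,"ty": -1,"tz": -1,"roll": 0,"hand": 0}]}}

```text
clock: 4.45
position: [0.512, 0.1875, 0.1447]
tool_rot: [-0.248, 0.969, -0.0, 0.002]
wrist_force: [0.2, 0.8, 0.0]
gripper_width: 0.0092
grasp_force: 58.6
```

Emit:
{"api": "jog_arm", "payload": {"steps": [{"tx": -0.2,"ty": -0.3,"tz": 0,"roll": 0.08,"hand": 0},{"tx": -0.3,"ty": -0.5,"tz": 0,"roll": 0.16,"hand": 0},{"tx": -0.3,"ty": -0.5,"tz": 0,"roll": 0.24,"hand": 0},{"tx": -0.3,"ty": -0.5,"tz": 0,"roll": 0.31,"hand": 0},{"tx": -0.3,"ty": -0.5,"tz": 0,"roll": 0.31,"hand": 0}]}}

```text
clock: 5.08
position: [0.5605, 0.1583, 0.1426]
tool_rot: [0.06, 0.998, 0.0, 0.0]
wrist_force: [0.2, 0.5, -0.4]
gripper_width: 0.0093
grasp_force: 58.5
```

```bash
python3 -c "
from h import *
togo((.627,.107,.10),173)
p=grab('wrist');print([(d['centre'],d['conf']) for t in ('slot','switch_rotor') for d in imaging.search_frame(t,p)[:2]])
T=grab('top')
cv2.imwrite('pics/w2.png',np.vstack([p['img'],cv2.resize(T['img'][140:195,285:345],(220,200)).repeat(1,0) if 0 else np.zeros((0,640,3),np.uint8)])[:,:,::-1])
"
```

```text
pos [0.5605 0.1583 0.1426] A 173.12 w 0.0093 t 5.075 F [ 0.2  0.5 -0.4] j [ 0.14  0.41 -0.11  1.06 -0.    0.26]
shift [-0.722 -0.429  0.426] tilt [ 3.e-04  0.e+00 -1.e+00]
roll 0.001
[([243.7, 285.4], 0.81), ([246.5, 284.2], 0.89)]
```

View pics/w2.png

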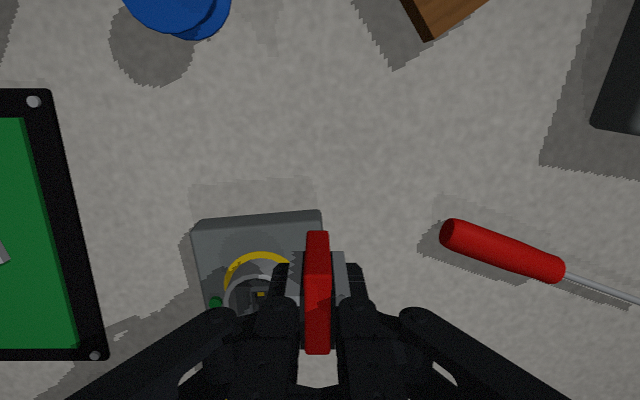

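The wrist view shows the red key held upright at (318,290) and the switch half hidden behind the fingers at (250,290). I'll go past it for a clear close look.

Emit:
{"api": "jog_arm", "payload": {"steps": [{"tx": -0.5,"ty": -0.15,"tz": 0,"roll": 0,"hand": 0},{"tx": -1,"ty": -0.3,"tz": 0,"roll": 0,"hand": 0}]}}

```text
clock: 5.52
position: [0.6571, 0.1162, 0.1428]
tool_rot: [0.059, 0.998, 0.0, 0.0]
wrist_force: [0.5, 0.3, -0.1]
gripper_width: 0.0094
grasp_force: 58.5
```

Emit:
{"api": "jog_arm", "payload": {"steps": [{"tx": -0.5,"ty": -0.15,"tz": 0,"roll": 0,"hand": 0},{"tx": -0.6,"ty": -0.2,"tz": 0,"roll": 0,"hand": 0},{"tx": -0.6,"ty": -0.2,"tz": 0,"roll": 0,"hand": 0}]}}

```text
clock: 5.9
position: [0.7132, 0.0892, 0.1418]
tool_rot: [0.06, 0.998, -0.0, -0.0]
wrist_force: [0.4, 0.7, -0.3]
gripper_width: 0.0089
grasp_force: 58.5
```

```bash
python3 -c "
from h import *
togo((.627,.107,.10),173)
p=grab('wrist','w3.png');W=cloud(p);I=p['img'].astype(int);r,g,b=I[...,0],I[...,1],I[...,2];x,y,z=W[...,0],W[...,1],W[...,2]
n=np.hypot(x-.627,y-.107)<.05
for k,m in {'cyl':n&(z>.05)&(z<.06)&(np.hypot(x-.627,y-.107)<.03),'mark':n&(z>.045)&(z<.06)&(r>1.6*g)&(r>1.6*b),'green':n&(g>1.4*r)&(z<.045)&(z>.02),'white':n&(I.min(2)>150)&(z<.045)&(z>.02),
 'slot':(np.hypot(x-.627,y-.107)<.014)&(z<.05)}.items():
  P=W[m]
  if len(P)>2: print(k,len(P),cv2.minAreaRect(P[:,:2].astype(np.float32)*1000),P.mean(0).round(4),np.round([P[:,0].min(),P[:,0].max(),P[:,1].min(),P[:,1].max()],4), 'circ',cv2.minEnclosingCircle(P[:,:2].astype(np.float32)*1000))
k=n&(r>1.8*g)&(r>1.8*b)
"
```

```text
pos [0.7132 0.0892 0.1418] A 173.1 w 0.0089 t 5.9 F [ 0.4  0.7 -0.3] j [0.01 0.64 0.32 1.25 0.   0.13]
shift [0.877 0.074 0.418] tilt [-8.e-04  0.e+00 -1.e+00]
roll 0.0009
cyl 4469 ((624.8162841796875, 108.51632690429688), (49.307865142822266, 49.2386589050293), 86.86897277832031) [0.624  0.1086 0.055 ] [0.6002 0.6494 0.0837 0.1333] circ ((624.81640625, 108.45524597167969), 25.001447677612305)
mark 35 ((647.575439453125, 106.06358337402344), (2.9013044834136963, 3.5108630657196045), 84.4869384765625) [0.6476 0.1059 0.0561] [0.6457 0.6494 0.1045 0.1074] circ ((647.5948486328125, 105.8029556274414), 2.0753049850463867)
green 218 ((631.2014770507812, 89.96319580078125), (14.715313911437988, 52.667152404785156), 14.387189865112305) [0.634  0.0699 0.0343] [0.6175 0.6391 0.0637 0.1136] circ ((626.7611694335938, 88.88105773925781), 26.42608070373535)
white 10 ((664.76318359375, 105.95259094238281), (8.126367568969727, 6.155031681060791), 24.999492645263672) [0.6633 0.1045 0.0343] [0.6602 0.6671 0.1027 0.1105] circ ((664.471435546875, 107.03175354003906), 4.346815586090088)
slot 472 ((628.4411010742188, 108.24140167236328), (8.860695838928223, 24.478885650634766), 84.8555679321289) [0.6244 0.1091 0.033 ] [0.6159 0.6408 0.1038 0.1137] circ ((628.1593627929688, 108.0052261352539), 12.642078399658203)
```

View pics/w3.png

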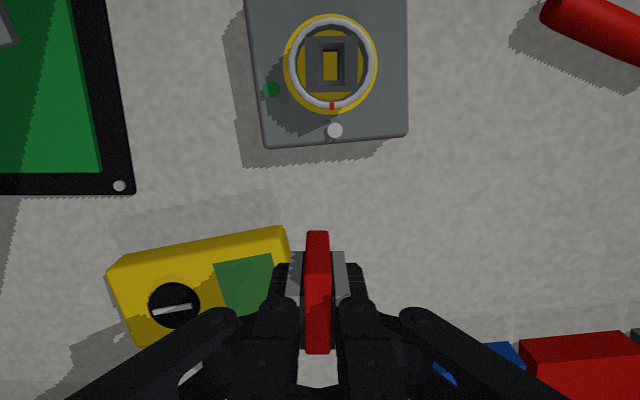

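Close view: cylinder ring at (330,63), red mark at (332,106), white dot at (335,130), green dot at (271,90). This gives an axis of about (0.6257, 0.108) and a slot angle of -6.5°. Going back to insert.

Emit:
{"api": "jog_arm", "payload": {"steps": [{"tx": 0.5,"ty": 0.04,"tz": 0,"roll": 0,"hand": 0},{"tx": 0.89,"ty": 0.08,"tz": 0.1,"roll": 0,"hand": 0},{"tx": 0.89,"ty": 0.08,"tz": 0.3,"roll": 0,"hand": 0},{"tx": 0.89,"ty": 0.08,"tz": 0.4,"roll": 0,"hand": 0},{"tx": 0.89,"ty": 0.08,"tz": 0.4,"roll": 0,"hand": 0}]}}

```text
clock: 6.58
position: [0.6253, 0.1084, 0.1021]
tool_rot: [0.06, 0.998, -0.0, -0.0]
wrist_force: [0.4, -0.2, -0.6]
gripper_width: 0.0095
grasp_force: 58.5
```

```bash
python3 -c "
from h import *
togo((.6257,.1079,.072),173.5)"
```

```text
pos [0.6253 0.1084 0.1021] A 173.11 w 0.0095 t 6.575 F [ 0.4 -0.2 -0.6] j [ 0.04  0.52 -0.03  1.02  0.    0.16]
shift [-0.004 -0.004  0.301] tilt [-7.e-04 -0.e+00 -1.e+00]
roll -0.0034
```

Emit:
{"api": "jog_arm", "payload": {"steps": [{"tx": 0,"ty": 0,"tz": 0.06,"roll": 0,"hand": 0},{"tx": 0,"ty": 0,"tz": 0.1,"roll": 0,"hand": 0},{"tx": 0,"ty": 0,"tz": 0.14,"roll": 0,"hand": 0}]}}

```text
clock: 6.95
position: [0.626, 0.108, 0.0881]
tool_rot: [0.06, 0.998, 0.0, 0.0]
wrist_force: [-0.3, -0.0, -0.4]
gripper_width: 0.0094
grasp_force: 58.5
```

Blade tip is in below the mouth with no force. Continuing.

Emit:
{"api": "jog_arm", "payload": {"steps": [{"tx": 0,"ty": 0,"tz": 0.05,"roll": 0,"hand": 0},{"tx": 0,"ty": 0,"tz": 0.1,"roll": 0,"hand": 0},{"tx": 0,"ty": 0,"tz": 0.14,"roll": 0,"hand": 0},{"tx": 0,"ty": 0,"tz": 0.16,"roll": 0,"hand": 0},{"tx": 0,"ty": 0,"tz": 0.16,"roll": 0,"hand": 0}]}}

```text
clock: 7.58
position: [0.6258, 0.1081, 0.0723]
tool_rot: [0.06, 0.998, -0.0, 0.0]
wrist_force: [-0.4, 0.5, -0.1]
gripper_width: 0.0091
grasp_force: 58.8
```

Emit:
{"api": "jog_arm", "payload": {"steps": [{"tx": 0,"ty": 0,"tz": 0.015,"roll": 0,"hand": 0},{"tx": 0,"ty": 0,"tz": 0.025,"roll": 0,"hand": 0},{"tx": 0,"ty": 0,"tz": 0.025,"roll": 0,"hand": 0}]}}

```text
clock: 7.95
position: [0.6261, 0.1081, 0.0718]
tool_rot: [0.06, 0.998, 0.0, 0.001]
wrist_force: [-7.7, -1.9, 23.8]
gripper_width: 0.0093
grasp_force: 62.7
```

Emit:
{"api": "jog_arm", "payload": {"steps": [{"tx": 0,"ty": 0,"tz": -0.015,"roll": 0.09,"hand": 0},{"tx": 0,"ty": 0,"tz": -0.015,"roll": 0.18,"hand": 0},{"tx": 0,"ty": 0,"tz": -0.015,"roll": 0.27,"hand": 0},{"tx": 0,"ty": 0,"tz": -0.015,"roll": 0.36,"hand": 0},{"tx": 0,"ty": 0,"tz": -0.015,"roll": 0.45,"hand": 0},{"tx": 0,"ty": 0,"tz": -0.015,"roll": 0.53,"hand": 0},{"tx": 0,"ty": 0,"tz": -0.015,"roll": 0.6,"hand": 0},{"tx": 0,"ty": 0,"tz": -0.015,"roll": 0.65,"hand": 0},{"tx": 0,"ty": 0,"tz": -0.015,"roll": 0.68,"hand": 0},{"tx": 0,"ty": 0,"tz": -0.015,"roll": 0.68,"hand": 0}]}}

```text
clock: 9.2
position: [0.626, 0.1077, 0.072]
tool_rot: [0.675, 0.738, 0.0, 0.001]
wrist_force: [-2.9, -2.3, 7.8]
gripper_width: 0.0091
grasp_force: 59.8
```

```bash
python3 -c "
from h import *
togo((.6257,.1079,.072),173.5);print(readout.observe()['moment'])"
```

```text
pos [0.626  0.1077 0.072 ] A 95.09 w 0.0091 t 9.2 F [-2.9 -2.3  7.8] j [ 0.04  0.54 -0.08  0.95 -0.    1.52]
shift [ 0.002 -0.003 -0.   ] tilt [ 9.e-04 -7.e-04 -1.e+00]
roll -0.6842
[-0.5319819   0.6158277  -0.04635213]
```

Emit:
{"api": "jog_arm", "payload": {"steps": [{"tx": 0,"ty": 0,"tz": 0,"roll": 0.03,"hand": 0},{"tx": 0,"ty": 0,"tz": 0,"roll": 0.05,"hand": 0},{"tx": 0,"ty": 0,"tz": 0,"roll": 0.05,"hand": 0}]}}

```text
clock: 9.57
position: [0.626, 0.1078, 0.072]
tool_rot: [0.711, 0.703, 0.0, 0.001]
wrist_force: [-1.4, -1.7, 7.6]
gripper_width: 0.009
grasp_force: 59.8
```

```bash
python3 -c "
from h import *
togo((.6257,.1079,.072),173.5);print(readout.observe()['moment'])"
```

```text
pos [0.626  0.1078 0.072 ] A 89.38 w 0.009 t 9.575 F [-1.4 -1.7  7.6] j [ 0.04  0.54 -0.08  0.95 -0.    1.62]
shift [ 0.001 -0.003 -0.   ] tilt [ 8.e-04 -7.e-04 -1.e+00]
roll -0.7341
[-0.50423143  0.54385964 -0.03724052]
```

Emit:
{"api": "jog_arm", "payload": {"steps": [{"tx": 0,"ty": 0,"tz": 0,"roll": 0.03,"hand": 0},{"tx": 0,"ty": 0,"tz": 0,"roll": 0.04,"hand": 0},{"tx": 0,"ty": 0,"tz": 0,"roll": 0.04,"hand": 0}]}}

```text
clock: 9.95
position: [0.626, 0.1078, 0.072]
tool_rot: [0.738, 0.674, 0.0, 0.0]
wrist_force: [-2.8, -2.7, 8.0]
gripper_width: 0.0094
grasp_force: 59.8
```

```bash
python3 -c "
from h import *
togo((.6257,.1079,.072),173.5);print(readout.observe()['moment'])"
```

```text
pos [0.626  0.1078 0.072 ] A 84.82 w 0.0094 t 9.95 F [-2.8 -2.7  8. ] j [ 0.04  0.54 -0.08  0.95 -0.    1.7 ]
shift [ 0.001 -0.003 -0.   ] tilt [ 8.e-04 -6.e-04 -1.e+00]
roll -0.7739
[-0.45842127  0.55249624  0.04515838]
```

Emit:
{"api": "jog_arm", "payload": {"steps": [{"tx": 0,"ty": 0,"tz": 0,"roll": 0.03,"hand": 0},{"tx": 0,"ty": 0,"tz": 0,"roll": 0.03,"hand": 0}]}}

```text
clock: 10.2
position: [0.626, 0.1079, 0.072]
tool_rot: [0.758, 0.652, 0.0, 0.0]
wrist_force: [-2.8, -0.9, 8.2]
gripper_width: 0.0093
grasp_force: 59.9
```

```bash
python3 -c "
from h import *
togo((.6257,.1079,.072),173.5);print(readout.observe()['moment'])
T=grab('top');cv2.imwrite('pics/c2.png',cv2.resize(T['img'][140:195,285:345],(600,550),interpolation=2)[:,:,::-1])"
```

```text
pos [0.626  0.1079 0.072 ] A 81.36 w 0.0093 t 10.2 F [-2.8 -0.9  8.2] j [ 0.04  0.54 -0.08  0.95 -0.    1.76]
shift [-0.001 -0.002 -0.   ] tilt [ 7.e-04 -3.e-04 -1.e+00]
roll -0.8041
[-0.19239751  0.64564137  0.02602644]
```

Emit:
{"api": "jog_arm", "payload": {"steps": [{"tx": 0,"ty": 0,"tz": 0,"roll": 0.03,"hand": 0},{"tx": 0,"ty": 0,"tz": 0,"roll": 0.05,"hand": 0},{"tx": 0,"ty": 0,"tz": 0,"roll": 0.05,"hand": 0}]}}

```text
clock: 10.62
position: [0.6258, 0.1082, 0.072]
tool_rot: [0.79, 0.613, 0.0, 0.0]
wrist_force: [-2.5, 0.1, 8.1]
gripper_width: 0.0092
grasp_force: 59.9
```

```bash
python3 -c "
from h import *
togo((.6257,.1079,.072),173.5);print([readout.observe()['moment'][2]])"
```

```text
pos [0.6258 0.1082 0.072 ] A 75.67 w 0.0092 t 10.625 F [-2.5  0.1  8.1] j [ 0.04  0.54 -0.08  0.95  0.    1.86]
shift [-0.003 -0.001 -0.   ] tilt [ 6.e-04  2.e-04 -1.e+00]
roll -0.8538
[np.float64(0.3120697000424566)]
```

Clear resistance now (0.31 N·m), so the rotor is at its stop. I'll release, rise, and check on the way to the jig.

Emit:
{"api": "jog_arm", "payload": {"steps": [{"tx": 0,"ty": 0,"tz": 0,"roll": 0,"hand": 0.2},{"tx": 0,"ty": 0,"tz": 0,"roll": 0,"hand": 0.4},{"tx": 0,"ty": 0,"tz": -0.4,"roll": 0,"hand": 0.4},{"tx": 0,"ty": 0,"tz": -0.8,"roll": 0,"hand": 0.4},{"tx": -0.5,"ty": 0,"tz": -0.9,"roll": 0,"hand": 0.4},{"tx": -0.9,"ty": 0,"tz": -0.9,"roll": 0,"hand": 0.4},{"tx": -0.9,"ty": 0,"tz": -0.9,"roll": 0,"hand": 0.4}]}}

```text
clock: 11.5
position: [0.6032, 0.0187, 0.1616]
tool_rot: [0.791, 0.612, -0.0, 0.0]
wrist_force: [-0.7, -0.1, 0.6]
gripper_width: 0.034
grasp_force: 0.0
```

```bash
python3 -c "
from h import *
togo((.6257,.1079,.072),173.5)
p=grab('wrist','w4.png');W=cloud(p);I=p['img'].astype(int);r,g,b=I[...,0],I[...,1],I[...,2];x,y,z=W[...,0],W[...,1],W[...,2]
d=np.hypot(x-.6257,y-.108);n=d<.05
red=(r>1.6*g)&(r>1.6*b)
for k,m in {'cyl':(d<.03)&(z>.052)&(z<.058),'key':n&red&(z>.085),'mark':n&red&(z>.045)&(z<.060)&(d>.019),'green':n&(g>1.4*r)&(z<.045)&(z>.02)&(d>.03)}.items():
  P=W[m]
  if len(P)>2: print(k,len(P),np.round(np.hstack(sum([list(map(np.atleast_1d,cv2.minAreaRect(P[:,:2].astype(np.float32)*1000)))],[])),1),P.mean(0).round(4),P[:,2].max(),cv2.minEnclosingCircle(P[:,:2].astype(np.float32)*1000))
"
```

```text
pos [0.6032 0.0187 0.1616] A 75.52 w 0.034 t 11.5 F [-0.7 -0.1  0.6] j [-0.1   0.43 -0.01  1.13 -0.    1.72]
shift [ 0.92  -0.005  0.895] tilt [ 2.e-04 -3.e-04 -1.e+00]
roll -0.8551
cyl 2958 [625.  107.9  48.8  49.4  34.3] [0.6252 0.108  0.0551] 0.05765570039088275 ((625.0711669921875, 108.0838851928711), 24.913496017456055)
key 1338 [624.7 109.2  33.6  10.   86.9] [0.6247 0.1095 0.0968] 0.2935770349050935 ((624.7564086914062, 109.21139526367188), 17.024171829223633)
mark 41 [625.9 108.   11.2  48.2   1.5] [0.6288 0.098  0.0552] 0.05765570039088275 ((626.057861328125, 107.9685287475586), 24.31668472290039)
green 172 [634.5  69.4   9.7   9.6  10.6] [0.6344 0.0696 0.0343] 0.036035391484005586 ((634.59912109375, 69.37371826171875), 5.029401779174805)
```

View pics/w4.png

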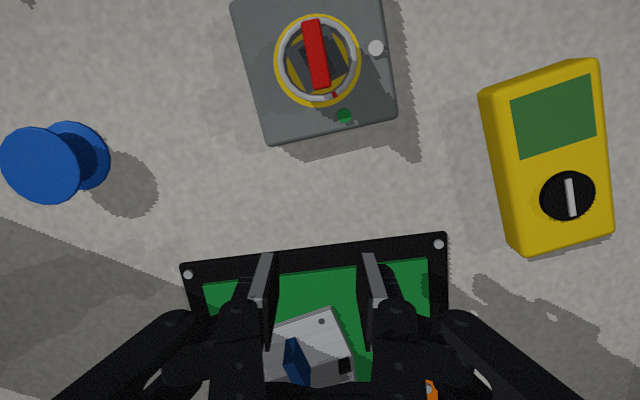

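The mark (334,94) lines up with the green dot (344,115) as seen from the axis (318,60), so the switch is on. Now I'll move beyond the heat sink for a close look, and check the key's height.

Emit:
{"api": "jog_arm", "payload": {"steps": [{"tx": -0.5,"ty": 0,"tz": 0,"roll": 0,"hand": 0.4},{"tx": -1,"ty": 0.1,"tz": 0,"roll": 0,"hand": 0.4}]}}

```text
clock: 11.8
position: [0.5884, -0.0782, 0.1612]
tool_rot: [0.789, 0.614, 0.0, -0.0]
wrist_force: [0.1, -0.6, -0.0]
gripper_width: 0.034
grasp_force: 0.0
```

Emit:
{"api": "jog_arm", "payload": {"steps": [{"tx": -0.5,"ty": 0.05,"tz": 0,"roll": -0.06,"hand": 0.4},{"tx": -1,"ty": 0.1,"tz": 0,"roll": -0.06,"hand": 0.4},{"tx": -1,"ty": 0.1,"tz": 0,"roll": -0.06,"hand": 0.4},{"tx": -1,"ty": 0.1,"tz": 0,"roll": -0.06,"hand": 0.4}]}}

```text
clock: 12.3
position: [0.5737, -0.177, 0.1611]
tool_rot: [0.751, 0.66, 0.0, -0.0]
wrist_force: [1.1, -0.4, 0.1]
gripper_width: 0.0343
grasp_force: 0.0
```

```bash
cat > c.py <<'E'
from h import *
togo((.57,-.143,.1),83.2)
T=grab('top');W=cloud(T);I=T['img'].astype(int)
m=(np.hypot(W[...,0]-.6257,W[...,1]-.108)<.03)&(W[...,2]>.08)&(W[...,2]<.12); print('key top',m.sum(),np.median(W[m][:,2]) if m.any() else 0)
p=grab('wrist','w5.png');W=cloud(p);I=p['img'].astype(int);r,g,b=I[...,0],I[...,1],I[...,2];x,y,z=W[...,0],W[...,1],W[...,2]
n=(abs(x-.55)<.1)&(y>-.24)&(y<-.06)
for k,m in {'web':n&(z>.055)&(z<.062),'rib':n&(z>.048)&(z<.057)&(b>1.5*r),'foot':n&(z>.019)&(z<.026)&(g<1.3*r),'fence':(z>.04)&(z<.048)&(y<-.15)&(g<1.8*r),'orange':(r>2*b)&(r>1.4*g)&(z>.034)&(z<.046),'bed':(z>.008)&(z<.02)&(g>1.5*r)&(y<0)}.items():
  P=W[m]
  if len(P)>2:
    L,lab,st,ce=cv2.connectedComponentsWithStats(m.astype(np.uint8)); i=1+st[1:,4].argmax(); P=W[lab==i]
    c,s,a=cv2.minAreaRect(P[:,:2].astype(np.float32)*1000); print(k,len(P),np.round(c,1),np.round(s,1),round(a,1),P.mean(0).round(4))
E
python3 c.py
```

```text
pos [ 0.5737 -0.177   0.1611] A 82.57 w 0.0343 t 12.3 F [ 1.1 -0.4  0.1] j [-0.44  0.43 -0.02  1.12  0.    1.27]
shift [ 0.332 -0.081  0.611] tilt [-3.e-04  5.e-04 -1.e+00]
roll -0.0055
key top 80 0.0944728576321483
web 1676 [ 548.  -153.6] [89.9  8.8] 7.2 [ 0.5488 -0.1532  0.0592]
rib 920 [ 545.1 -130.9] [10.4 37.8] 7.2 [ 0.5455 -0.1302  0.0541]
foot 7417 [ 544.1 -124.3] [89.9 52.4] 7.3 [ 0.5452 -0.1219  0.0224]
fence 6420 [ 562.8 -188.7] [ 73.7 199.2] 83.4 [ 0.5851 -0.209   0.0438]
orange 2108 [ 649.  -191.4] [59.9 22.5] 83.2 [ 0.6482 -0.1893  0.0402]
bed 39529 [ 568.6 -134.3] [157.3 206.4] 83.8 [ 0.5734 -0.1228  0.0144]
```

View pics/w5.png

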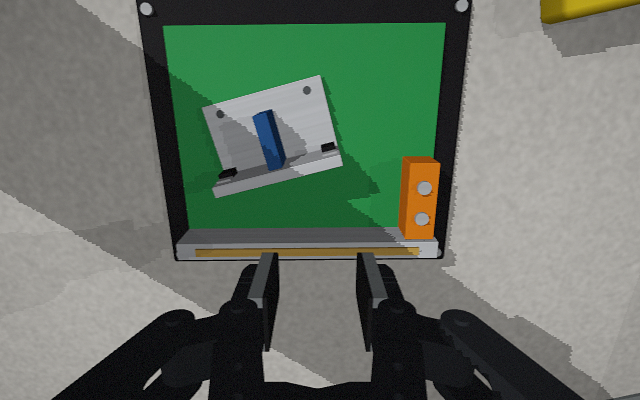

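Key top is at 94.5 mm, so it's fully seated. In the wrist view the heat sink is at (275,135), its web at (280,175), rib at (268,140), stop at (420,197) and fence at (305,245). That gives a heat-sink origin of (0.5447, -0.1278) at 7.2°, and home at (0.593, -0.185) at -6.8°. I'll pinch the rib close to the web.

Emit:
{"api": "jog_arm", "payload": {"steps": [{"tx": 0.37,"ty": -0.33,"tz": 0.1,"roll": -0.08,"hand": 0.3},{"tx": 0.37,"ty": -0.33,"tz": 0.4,"roll": -0.128,"hand": 0.3},{"tx": 0.37,"ty": -0.33,"tz": 0.7,"roll": -0.128,"hand": 0.3},{"tx": 0.37,"ty": -0.33,"tz": 0.8,"roll": -0.128,"hand": 0.3},{"tx": 0.37,"ty": -0.33,"tz": 0.8,"roll": -0.128,"hand": 0.3}]}}

```text
clock: 13.02
position: [0.5456, -0.1363, 0.0813]
tool_rot: [0.661, 0.75, -0.0, -0.0]
wrist_force: [-0.5, -0.3, 0.9]
gripper_width: 0.0259
grasp_force: 0.0
```

```bash
python3 -c "
from h import *
togo((.5457,-.1357,.036),97.2)"
```

```text
pos [ 0.5456 -0.1363  0.0813] A 97.26 w 0.0259 t 13.025 F [-0.5 -0.3  0.9] j [-0.39  0.42 -0.26  0.89  0.    1.05]
shift [0.006 0.002 0.453] tilt [-5.e-04  2.e-04 -1.e+00]
roll 0.0005
```

Emit:
{"api": "jog_arm", "payload": {"squeeze": 30, "steps": [{"tx": 0.01,"ty": 0,"tz": 0.15,"roll": 0,"hand": 0.3},{"tx": 0.01,"ty": 0,"tz": 0.3,"roll": 0,"hand": 0.3},{"tx": 0.01,"ty": 0,"tz": 0.4,"roll": 0,"hand": 0.3},{"tx": 0.01,"ty": 0,"tz": 0.44,"roll": 0,"hand": 0.3},{"tx": 0.01,"ty": 0,"tz": 0.44,"roll": 0,"hand": 0.3}]}}

```text
clock: 13.65
position: [0.5454, -0.1359, 0.0371]
tool_rot: [0.661, 0.75, -0.0, -0.0]
wrist_force: [0.4, 1.0, 0.0]
gripper_width: 0.0257
grasp_force: 0.0
```

Emit:
{"api": "jog_arm", "payload": {"steps": [{"tx": 0,"ty": 0,"tz": 0,"roll": 0,"hand": 0.1},{"tx": 0,"ty": 0,"tz": 0,"roll": 0,"hand": 0},{"tx": 0,"ty": 0,"tz": 0,"roll": 0,"hand": 0},{"tx": 0,"ty": 0,"tz": 0,"roll": 0,"hand": 0}]}}

```text
clock: 14.15
position: [0.5457, -0.136, 0.0377]
tool_rot: [0.661, 0.75, 0.0, 0.0]
wrist_force: [-0.8, 0.1, 6.3]
gripper_width: 0.0094
grasp_force: 30.2
```

```bash
python3 -c "
from h import *
togo((.5892,-.1926+.008,.036),83.2)"
```

```text
pos [ 0.5457 -0.136   0.0377] A 97.22 w 0.0094 t 14.15 F [-0.8  0.1  6.3] j [-0.39  0.46 -0.33  0.78 -0.    1.06]
shift [-0.537  0.371  0.017] tilt [ 7.e-04 -3.e-04 -1.e+00]
roll 0.1223
```

Emit:
{"api": "jog_arm", "payload": {"steps": [{"tx": -0.1,"ty": 0.1,"tz": 0,"roll": 0.04,"hand": 0},{"tx": -0.2,"ty": 0.2,"tz": 0,"roll": 0.08,"hand": 0},{"tx": -0.35,"ty": 0.3,"tz": 0,"roll": 0.12,"hand": 0},{"tx": -0.45,"ty": 0.36,"tz": 0,"roll": 0.122,"hand": 0},{"tx": -0.53,"ty": 0.37,"tz": 0,"roll": 0.122,"hand": 0},{"tx": -0.53,"ty": 0.37,"tz": 0,"roll": 0.122,"hand": 0}]}}

```text
clock: 14.9
position: [0.5894, -0.1844, 0.0377]
tool_rot: [0.748, 0.664, 0.0, 0.001]
wrist_force: [2.3, -1.9, 4.1]
gripper_width: 0.0096
grasp_force: 30.1
```

```bash
python3 -c "
from h import *
togo((.5925,-.1926,.036),83.2)"
```

```text
pos [ 0.5894 -0.1844  0.0377] A 83.22 w 0.0096 t 14.9 F [ 2.3 -1.9  4.1] j [-0.44  0.54 -0.18  0.85  0.    1.25]
shift [-0.078  0.04   0.017] tilt [ 1.2e-03 -5.0e-04 -1.0e+00]
roll 0.0002
```

Emit:
{"api": "jog_arm", "payload": {"steps": [{"tx": -0.03,"ty": 0.03,"tz": 0,"roll": 0,"hand": 0},{"tx": -0.04,"ty": 0.05,"tz": 0,"roll": 0,"hand": 0},{"tx": -0.04,"ty": 0.05,"tz": 0,"roll": 0,"hand": 0}]}}

```text
clock: 15.28
position: [0.593, -0.1881, 0.0377]
tool_rot: [0.748, 0.664, -0.0, -0.0]
wrist_force: [-4.5, 3.3, 9.8]
gripper_width: 0.0096
grasp_force: 31.0
```

Emit:
{"api": "jog_arm", "payload": {"steps": [{"tx": -0.02,"ty": 0.01,"tz": 0,"roll": 0,"hand": 0},{"tx": -0.04,"ty": 0.01,"tz": 0,"roll": 0,"hand": 0},{"tx": -0.05,"ty": 0.01,"tz": 0,"roll": 0,"hand": 0},{"tx": -0.05,"ty": 0.01,"tz": 0,"roll": 0,"hand": 0}]}}

```text
clock: 15.78
position: [0.5936, -0.1926, 0.0377]
tool_rot: [0.747, 0.664, 0.001, -0.0]
wrist_force: [-1.5, 6.1, 9.6]
gripper_width: 0.0096
grasp_force: 30.9
```

```bash
python3 -c "
from h import *
togo((.5925,-.1926,.036),83.2)"
```

```text
pos [ 0.5936 -0.1926  0.0377] A 83.27 w 0.0096 t 15.775 F [-1.5  6.1  9.6] j [-0.44  0.55 -0.16  0.86  0.    1.24]
shift [-0.001 -0.011  0.017] tilt [ 3.0e-04  1.5e-03 -1.0e+00]
roll 0.0006
```

```bash
cat > d.py <<'E'
from h import *
import sys
p=grab('wrist',sys.argv[1]);W=cloud(p);I=p['img'].astype(int);r,g,b=I[...,0],I[...,1],I[...,2]
a=np.radians(-6.8);ux=np.array([np.cos(a),np.sin(a)]);uy=np.array([-ux[1],ux[0]]);o=np.array([.5683,-.1415])
B=np.stack([(W[...,:2]-o)@ux,(W[...,:2]-o)@uy,W[...,2]-.014],-1)*1000
q=lambda v:np.round(np.percentile(v,[1,50,99]),1)
for k,m in {'foot':(B[...,2]>5)&(B[...,2]<11)&(abs(B[...,0]-30)<60)&(abs(B[...,1]+40)<45)&(g<1.3*r)&(r<1.5*b),'web':(B[...,2]>42)&(B[...,2]<48)&(abs(B[...,0]-30)<55)&(abs(B[...,1]+66)<16)&(I.sum(2)>180),'stop':(r>2*b)&(r>1.4*g)&(B[...,2]>20)&(B[...,2]<30)&(abs(B[...,0]-86)<25),'fence':(B[...,2]>26)&(B[...,2]<33)&(abs(B[...,1]+77)<25)&(B[...,0]<-25)}.items():
    P=B[m]
    if len(P)>5: c,s,an=cv2.minAreaRect(P[:,:2].astype(np.float32)); print(k,len(P),'x',q(P[:,0]),'y',q(P[:,1]),np.round(c,1),np.round(s,1),round(an,1))
E
python3 d.py w6.png
```

```text
foot 17543 x [-14.7  28.8  73.8] y [-62.2 -29.1  -9.7] [ 22.4 -40.2] [104.9  61.8] 0.0
web 785 x [22.5 29.7 37.2] y [-69.5 -64.7 -61.1] [ 29.8 -65.2] [ 9.3 89.2] 89.1
stop 6198 x [74.6 84.4 96.4] y [-67.1 -33.9 -10.2] [ 80.9 -39.5] [60.  33.7] 88.2
fence 4150 x [-99.  -71.3 -37.6] y [-83.7 -73.7 -69.4] [-67.2 -76.8] [67.9 15.8] 0.3
```

View pics/w6.png

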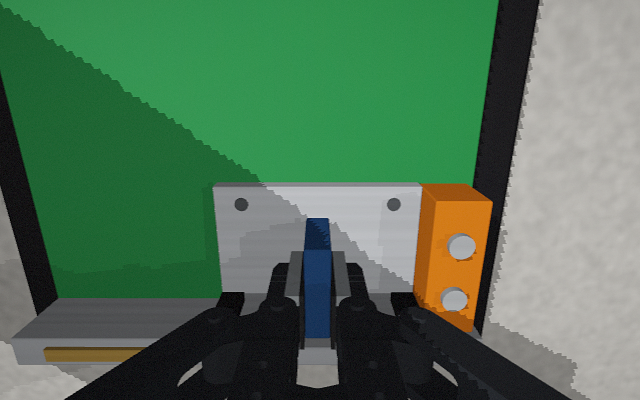

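Wrist view: the heat sink's foot end at (415,240) lies against the stop's face, foot edge at (315,185), aligned with the bed within a millimetre. Now the diagonal push, with a slight lean on the stop first.

Emit:
{"api": "jog_arm", "payload": {"steps": [{"tx": -0.01,"ty": 0.01,"tz": 0,"roll": 0,"hand": 0},{"tx": -0.01,"ty": 0.02,"tz": 0,"roll": 0,"hand": 0},{"tx": -0.01,"ty": 0.02,"tz": 0,"roll": 0,"hand": 0},{"tx": -0.015,"ty": 0.02,"tz": 0.01,"roll": 0,"hand": 0},{"tx": -0.015,"ty": 0.02,"tz": 0.01,"roll": 0,"hand": 0}]}}

```text
clock: 16.45
position: [0.5937, -0.1928, 0.0376]
tool_rot: [0.747, 0.665, 0.0, -0.002]
wrist_force: [-17.5, 17.9, 34.4]
gripper_width: 0.0093
grasp_force: 34.6
```

```bash
python3 -c "
from h import *
togo((.5925,-.1926,.036),83.2)"; python3 d.py w7.png
```

```text
pos [ 0.5937 -0.1928  0.0376] A 83.3 w 0.0093 t 16.45 F [-17.5  17.9  34.4] j [-0.45  0.56 -0.15  0.87  0.    1.24]
shift [ 0.001 -0.012  0.016] tilt [-0.0021  0.0037 -1.    ]
roll 0.0009
foot 17566 x [-14.8  28.8  73.8] y [-62.4 -29.2  -9.9] [ 22.4 -40.2] [105.   61.6] 0.2
web 816 x [22.6 30.2 37.4] y [-70.2 -65.1 -61.3] [ 29.7 -65.7] [89.6 10.2] 1.2
stop 6209 x [74.7 84.4 96.4] y [-67.1 -33.9 -10.2] [ 86.1 -38.1] [58.7 34.9] 76.4
fence 4149 x [-99.  -71.1 -37.2] y [-83.5 -73.7 -69.4] [-66.4 -76.8] [68.2 16. ] 0.2
```

Emit:
{"api": "jog_arm", "payload": {"steps": [{"tx": -0.01,"ty": -0.008,"tz": -0.006,"roll": 0,"hand": 0},{"tx": -0.01,"ty": -0.008,"tz": -0.006,"roll": 0,"hand": 0},{"tx": -0.01,"ty": -0.008,"tz": -0.006,"roll": 0,"hand": 0},{"tx": -0.01,"ty": -0.008,"tz": -0.006,"roll": 0,"hand": 0},{"tx": -0.01,"ty": -0.008,"tz": -0.006,"roll": 0,"hand": 0},{"tx": -0.01,"ty": -0.008,"tz": -0.006,"roll": 0,"hand": 0}]}}

```text
clock: 17.25
position: [0.5936, -0.1931, 0.0377]
tool_rot: [0.747, 0.665, 0.001, -0.002]
wrist_force: [-8.3, 21.0, 23.2]
gripper_width: 0.0096
grasp_force: 33.1
```

```bash
python3 d.py w8.png; python3 -c "
from h import *
togo((.5925,-.1926,.036),83.2)
T=grab('top');W=cloud(T);I=T['img'].astype(int)
m=(np.hypot(W[...,0]-.6257,W[...,1]-.108)<.03)&(W[...,2]>.08)&(W[...,2]<.12); print('key top',m.sum(),np.median(W[m][:,2]))"
```

```text
foot 17605 x [-14.8  28.8  73.8] y [-62.6 -29.5 -10.1] [ 22.4 -40.3] [104.9  61.5] 0.1
web 783 x [22.6 29.8 37.3] y [-69.9 -65.2 -61.5] [ 29.8 -65.8] [89.5  9.1] 1.2
stop 6252 x [74.7 84.4 96.4] y [-67.3 -34.  -10.2] [ 85.9 -38.4] [59.2 34.5] 76.9
fence 4221 x [-99.  -70.7 -36.8] y [-83.8 -73.8 -69.5] [-66.3 -76.8] [68.1 15.9] 0.3
pos [ 0.5936 -0.1931  0.0377] A 83.33 w 0.0089 t 17.3 F [-8.2 21.1 23.5] j [-0.45  0.56 -0.15  0.86  0.    1.24]
shift [ 0.004 -0.011  0.017] tilt [-8.0e-04  5.2e-03 -1.0e+00]
roll 0.0012
key top 79 0.09413884767984282
```

```bash
python3 -c "
from workcell import bot
print(bot.close_job())"
```

```text
the job is handed in; nothing more can be done
None
```

The job is handed in at about 17 s: the key is fully in and turned to on. The heat sink is home against the fence and stop, held there by a steady push of about 23 N down and 21 N into the fence; the spool, meter and screwdriver were not touched.

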